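# Run-out check of a brake disc over one full turn

### The job

Check the brake disc for run-out: by the black knob on its tail, swing the gauge arm in to its inner stop, so that the stylus sits on the friction band. Then turn the disc gently and slowly (about ten seconds a turn) counter-clockwise as seen from above, with the fingers in one of its windows, until the yellow paint mark has passed under the stylus and has come round under it once more, a full turn later; stop it there, and only then swing the arm back out to its outer stop. Do not touch the dial gauge itself, and leave the things lying about where they are.

Things in the scene. Friction and masses are not known exactly. Their poses are not given: they have to be found in the camera images.
- disc_center (a point): Centre of the level brake disc, on its vertical axis, half-way up (z about 0.083). Disc 240 mm across: bright friction band, 5 mm thick, radius 90 to 120 mm, on a black carrier with a hub (radius 32 mm) and five arms 15 mm wide. Between the arms are five open windows, 57 mm wide at radius 62 mm: closed fingers reaching up to 30 mm below the disc fit in and push an arm along
- check_stand: Blue checking stand, fixed, that carries the disc's spindle and the gauge arm's pillar. Origin on the table under the disc's axis; the pillar is at x -40, y -190 mm in its frame. Its base under the disc's windows is no higher than 28 mm over the table; a column of radius 36 mm surrounds the axis. The nut on the disc's hub (radius 16 mm) ends 26 mm above the disc's centre
- disc (a joint): Turn of the disc on its spindle, rad, growing counter-clockwise from above; counts on through whole turns, no stops. 0: yellow paint mark under the working place of the stylus; 6.28: there again, one full turn later. Starts between -1.3 and -0.4. Light drag (about 0.15 N m); stays where it is left
- paint_mark (a point): Middle of the yellow paint mark (27 mm long radially, 7 mm wide) on top of the friction band, 105 mm from the disc's axis. In the direction from the axis it is in line with the middle of one window; the other windows follow every 72 degrees
- gauge_arm (a joint): Swing of the gauge arm on its pillar between two stop pins, rad, growing clockwise as seen from above. 0: parked, at the outer stop; 1.35: swung in, at the inner stop, with the stylus on the friction band. It starts between 0 and 0.25, and stays where it is left (drag about 0.1 N m)
- gauge_pivot (a point): On the arm's vertical hinge axis, at the middle height of the arm's steel bar (11 mm thick, z about 0.115). The pillar stands 194 mm from the disc's axis; its cap ends 15 mm above this point
- gauge_knob (a point): Centre of the gripping part of the upright black knob, 18 mm in diameter, on the arm's tail, 60 mm from the hinge axis on the side away from the gauge. The knob stands on the bar: it ends 16 mm above this point, and the bar's top is 24 mm below it. Moves with the arm
- dial_gauge: Lever dial gauge with a white 39 mm dial facing up, at the other end of the gauge arm; its middle is 56 mm from the arm's hinge axis, its top at z about 0.127. Origin: on the hinge axis, 10 mm below gauge_pivot, x along the arm to the stylus. Not to be touched
- stylus_tip (a point): Tip of the gauge's thin stylus, 94 mm from the arm's hinge axis. Swung in, it rests on the friction band 105 mm from the disc's axis, and the gauge itself stays outside the disc's rim
- wrench_12: Combination spanner, 167 mm long, lying near the front edge; bystander. Origin at the centre of its underside
- feeler_gauge: Feeler gauge set, 100 x 47 mm, lying near the front edge; bystander. Origin at the centre of its underside
- scraper: Gasket scraper with a wooden handle, 168 mm, lying at the front right; bystander. Origin at the centre of its underside
- marker: Marker pen, 133 mm, lying near the front edge; bystander. Origin at the centre of its underside
- screwdriver: Red-handled screwdriver, 190 mm, lying on the right; bystander. Origin at the centre of its underside
- magnet_dish: Round steel dish with screws, 137 mm across, 26 mm high, on the left; bystander. Origin at the centre of its underside
- spray_cleaner: Spray can, 213 mm tall, at the left; bystander. Origin at the centre of its underside

How it is judged:
On the way, in this order (a step that is already met when the one before it is completed fails the run):
1. the gauge arm is swung in to its inner stop (joint above 1.25) before the paint mark has passed the stylus (value of joint gauge_arm above 1.25 rad and value of joint disc below 0.15 rad), for 0.2 s.
2. the disc has made its full turn under the stylus: the paint mark has passed it, come round to it again (within 0.12 rad) and stopped there (value of joint disc between 6.16 and 6.41 rad and velocity of joint disc between -0.05 and 0.05 rad/s and value of joint gauge_arm above 1.2 rad), for 0.3 s.
At the end, for the whole second after the job is handed in: The disc is at rest one full turn on, with its paint mark again at the stylus's working place (disc joint 6.28 within 0.12 rad), and the gauge arm is at rest back out at its outer stop (joint below 0.3 rad) (value of joint disc between 6.16 and 6.41 rad and velocity of joint disc between -0.03 and 0.03 rad/s and value of joint gauge_arm below 0.3 rad and velocity of joint gauge_arm between -0.03 and 0.03 rad/s); the robot touches nothing.
It fails at once if the gauge arm is not swung in (joint below 1.15) while the paint mark is on its way round (disc joint between 0.2 and 6.08) (value of joint gauge_arm below 1.15 rad and value of joint disc between 0.2 and 6.08 rad).
It fails at once if the disc is turned faster than 4 rad/s (velocity of joint disc above 4 rad/s or velocity of joint disc below -4 rad/s).
It fails at once if the robot presses on the brake disc with more than 30 N (contact force between any of the fingers, the arm and disc above 30 N).
It fails at once if the robot touches the dial gauge (more than 1 N) (contact force between any of the fingers, the arm and dial_gauge above 1 N).
It fails at once if a bystander is moved by more than 20 mm (distance of any of wrench_12, feeler_gauge, scraper, marker, screwdriver, magnet_dish, spray_cleaner from where it was at the start of the episode above 0.02 m).
It also fails if it takes over 72 s, if anything falls off the work surface, if the arm or the gripper's body presses on something with over 40 N, if the wrist force passes 120 N, or if a joint passes its speed limit or range.

### The arm

A 6-joint arm with a two-finger parallel gripper is mounted at the origin on a cart in front of the work surface, level with it; the furniture and walls round the work are solid. World frame = base frame: x ahead of the robot, y to its left, z up, the work surface at z = 0. Lengths are in m, angles in rad, forces in N, time in s.
With the tool pointing down it reaches from about 0.4 to 0.925 m from the base axis. Payload 3.4 kg.
Tool frame: the origin (TCP) lies on the centre line of the jaws, within the pads' length; the fingertips stand 19 mm ahead of it and the grasp point (between the pads) is the TCP; z points along the fingers, y is the direction in which the jaws open and shut (so a half turn about z gives the same grasp; the last joint's range is limited). The gripper opens to 85 mm and grips with 20 to 120 N. Pads are 22 mm wide; open, the fingers measure 114 mm over their backs; the gripper's body (76 mm by 85 mm) begins 54 mm behind the grasp point. The pads swing forward as they close: fully open they stand 13 mm farther back than shut.
Start: joints at [-1.401, 0.307, 1.506, -0, 1.328, -0.073], TCP at [0.139, -0.558, 0.214] pointing down, gripper open.
Joint ranges: [-3.12, 3.12], [-1.05, 2.28], [0.14, 2.33], [-1.42, 4.57], [0.1, 2.73], [-2.68, 2.68]. Speed limits (rad/s): [2.57, 2.57, 3.14, 3.14, 3.14, 3.14].

### API

Orientations are given as a 3x3 rotation matrix whose columns are the frame's x, y, z axes.
In Python, from workcell import arm gives the robot as it stands. Calls block until the motion is done:
- arm.movep(position, orientation): joint-space move of the TCP to a pose.
- arm.move_linear(position, orientation=None, velocity=0.15): straight line of the TCP; orientation=None keeps the orientation; velocity is the mean speed in m/s.
- arm.move_joints(angles): joint-space move.
- arm.grip(opening, f_grip=None): finger opening in m; f_grip is the grip in N (None keeps the last); returns when the fingers have stopped.
- arm.dwell(seconds).
- arm.ik(position, orientation): joint angles nearest the present ones, or None.
- arm.read_state(): the state.
- arm.get_image(name): name is "side" or "top"; returns (picture, depth): 420x560x3 uint8, red, green, blue; 420x560 float32, m along the optical axis (not along the pixel's ray), 0 where there is no reading.
- arm.camera_info(name): a dict with "mtx" (3x3 intrinsics, pixels), "k1" (the pictures are not rectified: a ray, as slopes to the right and down, at radius r is drawn at 1 + k1 r^2 times it, then the intrinsics apply), "R" (3x3) and "t" (3): a world point X has camera coordinates R X + t. Camera axes: x right, y down, z forward; pixel columns grow to the right and rows downward; lengths in m; the calibration is good to about 2 mm. A picture is of the moment at which its call begins. camera_info takes no time and is no camera call.
A pose or a line that the arm cannot do raises arm.PlanningError and nothing moves.
- arm.finish_job(): hands the job in, once; it reports no verdict.
The state is a dict: "t": time; "joint_positions": joint angles; "joint_vel": joint speeds; "joint_torque": joint torques, N m; "tool_pos": TCP position; "eef_rot": TCP orientation; "ft_force": force on the tool from outside, world axes, zero at the start; "torque": the same for the moment, N m; "opening": finger opening in m.
Only numpy, scipy, OpenCV 4.12 (cv2) and the standard library are available. Lean on these libraries where they do the work, as an engineer would, in place of code of your own. Each camera call takes 0.05 s, during which the arm holds its last target.

## Working session

There is one attempt and no reset: what is moved stays moved. The work goes in short steps, each a Python script; the robot and the scene stay as the last script left them, time stands still between calls to the robot, and variables do not carry over. Pictures are saved under pics/ and viewed, and the job is handed in when it is done.

```bash
ls; mkdir -p pics; python3 - <<'E'
from workcell import arm
import cv2,numpy as np
for n in("side","top"):
    im,d=arm.get_image(n); cv2.imwrite(f"pics/{n}0.png",im[:,:,::-1]); np.save(f"pics/{n}0_d.npy",d); np.save(f"pics/{n}0.npy",im)
    print(n,arm.camera_info(n))
print(arm.read_state())
E
```

```text
pics
side {'mtx': array([[486.08934585,   0.        , 281.23238797],
       [  0.        , 486.08934585, 215.60023144],
       [  0.        ,   0.        ,   1.        ]]), 'k1': -0.11876749002309639, 'R': array([[-0.97066998, -0.24006286, -0.01302374],
       [-0.09270796,  0.42373732, -0.90102825],
       [ 0.22182206, -0.87339367, -0.43356484]]), 't': array([0.5221071 , 0.1115338 , 1.48558666])}
top {'mtx': array([[498.03285485,   0.        , 285.00149116],
       [  0.        , 498.03285485, 206.48455505],
       [  0.        ,   0.        ,   1.        ]]), 'k1': -0.1275789799180074, 'R': array([[-0.02328384, -0.99965814,  0.01189369],
       [-0.99550923,  0.02209201, -0.09205061],
       [ 0.09175638, -0.01398357, -0.9956833 ]]), 't': array([0.08652161, 0.5181306 , 1.51471105])}
{'t': 0.1, 'joint_positions': array([-1.40052788e+00,  3.07543993e-01,  1.50754646e+00, -2.93862113e-05,
        1.32839162e+00, -7.34999114e-02]), 'joint_vel': array([-4.64960081e-04, -8.22158926e-05, -3.55817864e-03,  1.20634380e-03,
        3.00941153e-05,  1.19870515e-03]), 'joint_torque': array([ 4.51107780e-04, -4.58528888e+01, -2.52608657e+01, -4.38778443e-05,
        5.65844734e-03, -1.20757812e-05]), 'tool_pos': array([ 0.13863646, -0.55735905,  0.21264554]), 'eef_rot': array([[ 9.70433641e-01,  2.41367826e-01, -3.48271722e-04],
       [ 2.41368052e-01, -9.70431870e-01,  1.85726837e-03],
       [ 1.10310849e-04, -1.88641737e-03, -9.99998215e-01]]), 'ft_force': array([-0.75374861,  0.41368998,  0.25626433]), 'torque': array([0.0266127 , 0.01509007, 0.00676811]), 'opening': 0.08560745388850001}
```

View pics/top0.png

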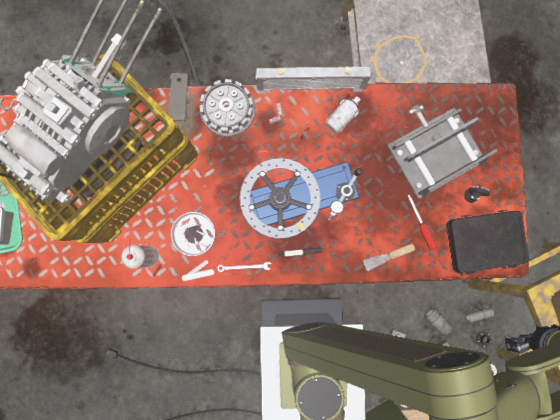

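View pics/side0.png

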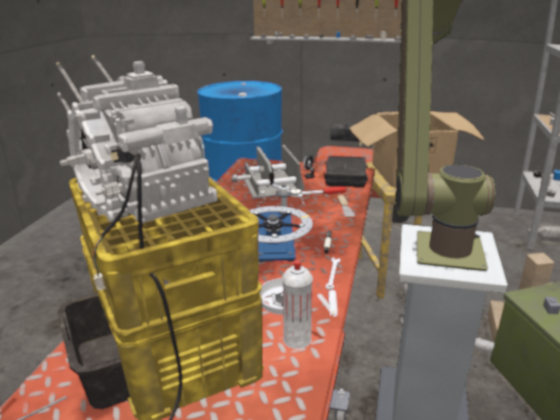

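The top view shows the disc at about (280,198), the pillar near (345,190), the dial near (337,208) and the knob near (358,172). The base and arm are at the bottom. I'll zoom in on the disc area.

```bash
cat > h.py <<'E'
import numpy as np,cv2
from workcell import arm
def ray(n,u,v):
    c=arm.camera_info(n);K=c["mtx"];k=c["k1"]
    p=cv2.undistortPoints(np.array([[[u,v]]],float),K,np.array([k,0,0,0]))[0,0]
    R=c["R"];return -R.T@c["t"],R.T@np.array([p[0],p[1],1.])
def onz(n,u,v,z):
    o,d=ray(n,u,v);return o+d*(z-o[2])/d[2]
def proj(n,X):
    c=arm.camera_info(n)
    return cv2.projectPoints(np.array([X],float),cv2.Rodrigues(c["R"])[0],c["t"],c["mtx"],np.array([c["k1"],0,0,0.]))[0][0,0]
E
python3 - <<'E'
import cv2
a=cv2.imread("pics/top0.png")[145:260,225:375]
cv2.imwrite("pics/topz.png",cv2.resize(a,None,fx=5,fy=5,interpolation=cv2.INTER_CUBIC))
a=cv2.imread("pics/side0.png")[180:270,220:340]
cv2.imwrite("pics/sidez.png",cv2.resize(a,None,fx=6,fy=6,interpolation=cv2.INTER_CUBIC))
E
```

```text
(no output)
```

View pics/topz.png

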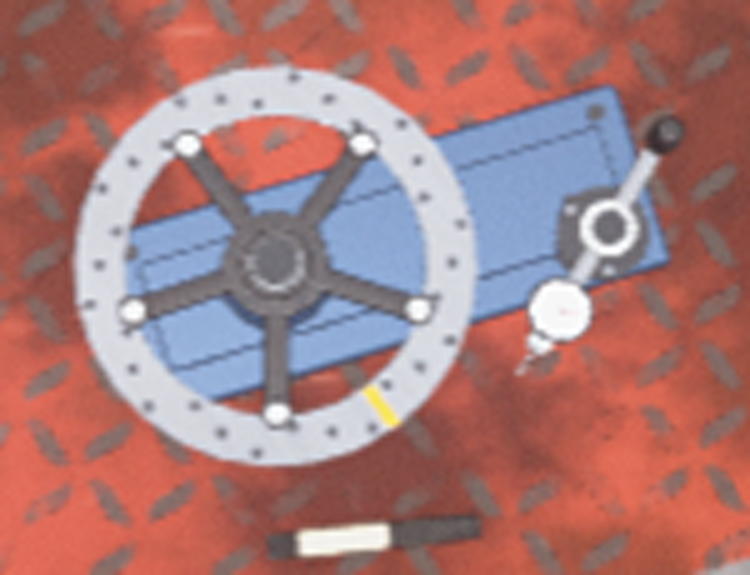

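View pics/sidez.png

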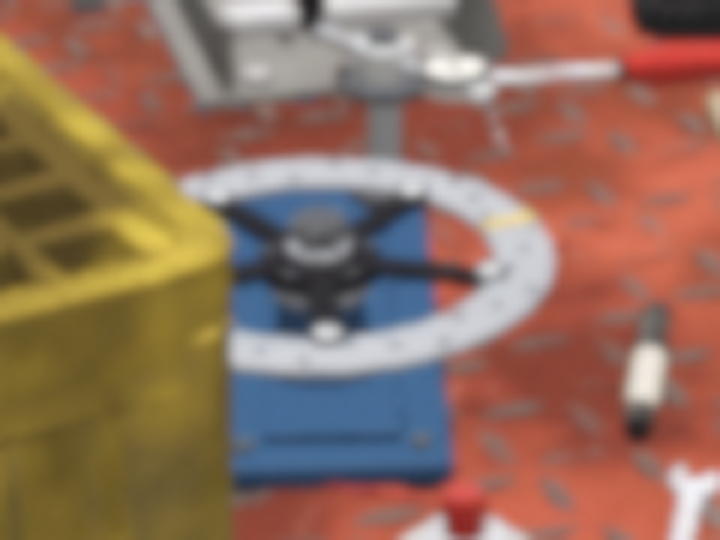

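The zoomed top view shows the hub at zoom (275,262), the yellow mark at (381,407), the pillar at (610,228), the dial at (560,310), the knob at (664,133) and the stylus at (520,372). The arm looks nearly parked. Next I'll measure these points.

```bash
cat > meas.py <<'E'
from h import *
def cam(n="top",name=None):
    im,d=arm.get_image(n)
    if name: cv2.imwrite(f"pics/{name}.png",im[:,:,::-1])
    return im,d
def yellow(im,box=(230,150,330,250)):
    u0,v0,u1,v1=box; hsv=cv2.cvtColor(im,cv2.COLOR_RGB2HSV)
    m=cv2.inRange(hsv,(21,110,120),(38,255,255)); mm=np.zeros_like(m); mm[v0:v1,u0:u1]=m[v0:v1,u0:u1]
    M=cv2.moments(mm,True); return (M['m10']/M['m00'],M['m01']/M['m00'],M['m00']) if M['m00']>0 else None
E
python3 - <<'E'
from meas import *
im=np.load("pics/top0.npy");d=np.load("pics/top0_d.npy")
hsv=cv2.cvtColor(im,cv2.COLOR_RGB2HSV)
m=cv2.inRange(hsv,(0,0,140),(179,60,255)); mm=np.zeros_like(m); mm[150:245,230:327]=m[150:245,230:327]
mm=cv2.morphologyEx(mm,cv2.MORPH_CLOSE,np.ones((3,3),np.uint8))
cs,_=cv2.findContours(mm,cv2.RETR_EXTERNAL,cv2.CHAIN_APPROX_NONE); c=max(cs,key=cv2.contourArea)
h=cv2.convexHull(c); pts=np.array([onz("top",*p[0],.0855)[:2] for p in c])
A=np.c_[2*pts,np.ones(len(pts))]; s=np.linalg.lstsq(A,(pts**2).sum(1),rcond=None)[0]
print("disc",s[:2],"r",np.sqrt(s[2]+s[:2]@s[:2]),cv2.fitEllipse(c))
c0=s[:2]
y=yellow(im);Y=onz("top",y[0],y[1],.0855);print("yellow",y,Y,np.linalg.norm(Y[:2]-c0),np.degrees(np.arctan2(*(Y[:2]-c0)[::-1])))
def z(u,v): return 225+(u+.5)/5-.5,145+(v+.5)/5-.5
for nm,p,h in(("nut",z(275,262),.109),("piv",z(610,228),.130),("dial",z(560,310),.127),("knobtop",z(666,131),.155),("styl",z(520,372),.09)):
    u,v=p; P=onz("top",u,v,h); dd=d[int(round(v)),int(round(u))]
    o,r=ray("top",u,v); c=arm.camera_info("top"); Z=(o+r*dd)
    print(nm,np.round(p,1),P,"depthpt",Z, "r disc",np.linalg.norm(P[:2]-c0))
E
```

```text
disc [0.54234279 0.09062506] r 0.11901473110495583 ((279.68878173828125, 197.4977264404297), (79.77556610107422, 80.08281707763672), 48.098388671875)
yellow (300.94117647058823, 226.11764705882354, 17.0) [0.45495896 0.02986321 0.0855    ] 0.10643277614988197 -145.18739660894855
nut [279.6 197. ] [0.54023538 0.09104613 0.109     ] depthpt [0.5398869  0.09105732 0.11212176] r disc 0.0021490590854081272
piv [346.6 190.2] [ 0.55347528 -0.10302298  0.13      ] depthpt [ 0.55350011 -0.10305131  0.12979737] r disc 0.1939677683190201
dial [336.6 206.6] [ 0.50677551 -0.07275007  0.127     ] depthpt [ 0.50698531 -0.07302716  0.12465863] r disc 0.167201869732028
knobtop [357.8 170.8] [ 0.60556258 -0.13373319  0.155     ] depthpt [ 0.6039811  -0.13212917  0.16476416] r disc 0.2330951881375521
styl [328.6 219. ] [ 0.47385778 -0.05222102  0.09      ] depthpt [ 0.47965607 -0.0612792   0.00061656] r disc 0.1584146483874228
```

```bash
python3 - <<'E'
from meas import *
d=np.load("pics/top0_d.npy")
mx=0;
for v in range(60,290,2):
  for u in range(230,520,2):
    if d[v,u]>0:
      o,r=ray("top",u,v);P=o+r*d[v,u]
      if P[2]>.12: print(f"{u},{v}: {P[0]:.2f} {P[1]:.2f} {P[2]:.3f}",end="; ") if (u%6==0 and v%6==0) else 0
print()
C=np.array([.5415,.0910]);Pv=np.array([.5535,-.103])
s=arm.read_state();print(s["t"])
for yaw in np.radians([-155,-110,-65,-20,25,70,115,160]):
    R=np.array([[np.sin(yaw),np.cos(yaw),0],[-np.cos(yaw),np.sin(yaw),0],[0,0,-1.]]) # y axis at yaw
    out=[]
    for p in([.605,-.134,.15],[.543,-.162,.15],[.48,.09,.084],[.6,.09,.084],[.54,.03,.084],[.54,.15,.084]):
        q=arm.ik(p,R); out.append(None if q is None else round(float(q[5]),2))
    print(np.degrees(yaw),np.linalg.det(R),out)
E
```

```text
270,72: 0.92 0.11 0.122; 276,72: 0.92 0.09 0.122; 282,72: 0.91 0.08 0.131; 288,72: 0.91 0.06 0.126; 294,72: 0.91 0.04 0.125; 300,72: 0.91 0.02 0.122; 306,72: 0.91 0.00 0.123; 312,72: 0.91 -0.01 0.122; 318,72: 0.91 -0.03 0.126; 324,72: 0.91 -0.05 0.123; 336,72: 0.91 -0.09 0.122; 342,72: 0.91 -0.10 0.122; 348,72: 0.91 -0.12 0.137; 354,72: 0.91 -0.14 0.124; Traceback (most recent call last):
  File "<stdin>", line 7, in <module>
  File "h.py", line 4, in ray
    c=arm.camera_info(n);K=c["mtx"];k=c["k1"]
ValueError: time passes only in moves, steps and waits
```

```bash
sed -i 's/^def ray/_C={}\ndef ci(n):\n    if n not in _C: _C[n]=arm.camera_info(n)\n    return _C[n]\ndef ray/; s/c=arm.camera_info(n)/c=ci(n)/' h.py
cat > act.py <<'E'
from meas import *
C=np.array([.5415,.0910]);Pv=np.array([.5535,-.103])
def RY(deg):
    a=np.radians(deg); return np.array([[np.sin(a),np.cos(a),0],[-np.cos(a),np.sin(a),0],[0,0,-1.]])
E
python3 - <<'E'
from act import *
d=np.load("pics/top0_d.npy")
for v in range(60,290,6):
  for u in range(370,520,8):
    if d[v,u]>0:
      o,r=ray("top",u,v);P=o+r*d[v,u]
      if P[2]>.1: print(f"{P[0]:.2f} {P[1]:.2f} {P[2]:.3f}",end="; ")
print()
s=arm.read_state();print(s["t"])
for yaw in [-155,-110,-65,-20,25,70,115,160]:
    R=RY(yaw)
    out=[]
    for p in([.605,-.134,.15],[.543,-.162,.15],[.48,.09,.084],[.6,.09,.084],[.54,.03,.084],[.54,.15,.084]):
        q=arm.ik(p,R); out.append(None if q is None else round(float(q[5]),2))
    print(yaw,np.linalg.det(R),out)
E
```

```text
0.76 -0.50 0.119; 0.74 -0.47 0.122; 0.72 -0.42 0.123; 0.73 -0.45 0.110; 0.71 -0.40 0.120; 0.69 -0.37 0.115; 0.67 -0.32 0.123; 0.67 -0.35 0.118; 0.66 -0.30 0.103; 0.65 -0.32 0.107; 0.65 -0.52 0.115; 0.63 -0.49 0.119; 0.61 -0.47 0.123; 0.60 -0.42 0.110; 0.60 -0.44 0.124; 0.58 -0.39 0.123; 0.56 -0.36 0.123; 
0.1Traceback (most recent call last):
  File "<stdin>", line 14, in <module>
  File "scipy/spatial/transform/_rotation.pyx", line 1143, in scipy.spatial.transform._rotation.Rotation.from_matrix
ValueError: Non-positive determinant (left-handed or null coordinate frame) in rotation matrix 0: [[-0.42261826 -0.90630779  0.        ]
 [ 0.90630779 -0.42261826  0.        ]
 [ 0.          0.         -1.        ]].
```

```bash
sed -i 's/return np.array(\[\[np.sin(a),np.cos(a),0\],\[-np.cos(a)/return np.array([[-np.sin(a),np.cos(a),0],[np.cos(a)/' act.py
python3 - <<'E'
from act import *
for yaw in [-155,-110,-65,-20,25,70,115,160]:
    R=RY(yaw)
    out=[]
    for p in([.605,-.134,.15],[.543,-.162,.15],[.48,.09,.084],[.6,.09,.084],[.54,.03,.084],[.54,.15,.084]):
        q=arm.ik(p,R); out.append(None if q is None else round(float(q[5]),2))
    print(yaw,out)
E
```

```text
-155 [2.42, 2.34, None, None, 2.68, None]
-110 [1.63, 1.56, 2.02, 2.0, 1.9, 2.12]
-65 [0.85, 0.77, 1.23, 1.21, 1.11, 1.33]
-20 [0.06, -0.02, 0.45, 0.43, 0.33, 0.54]
25 [-0.72, -0.8, -0.34, -0.36, -0.46, -0.24]
70 [-1.51, -1.59, -1.12, -1.14, -1.24, -1.03]
115 [-2.29, -2.37, -1.91, -1.93, -2.03, -1.81]
160 [None, None, None, None, None, -2.6]
```

```bash
python3 - <<'E'
from act import *
R=RY(25)
phi=np.radians(-31.5);K=Pv+.06*np.array([np.cos(phi),np.sin(phi)])
arm.movep([*K,.26],R); print(arm.read_state()["t"])
arm.grip(.05,20)
arm.move_linear([*K,.205],R,velocity=.1)
s=arm.read_state();print(s["t"],s["tool_pos"],s["ft_force"],s["opening"])
cam("side","s1");cam("top","t1")
for n in("s1","t1"):
    a=cv2.imread(f"pics/{n}.png")[120:260,200:400]; cv2.imwrite(f"pics/{n}z.png",cv2.resize(a,None,fx=4,fy=4))
E
```

```text
2.3583
3.5 [ 0.60504213 -0.13442737  0.20532392] [-0.43774551  0.19205832  0.50942212] 0.050247911657137496
```

View pics/s1z.png

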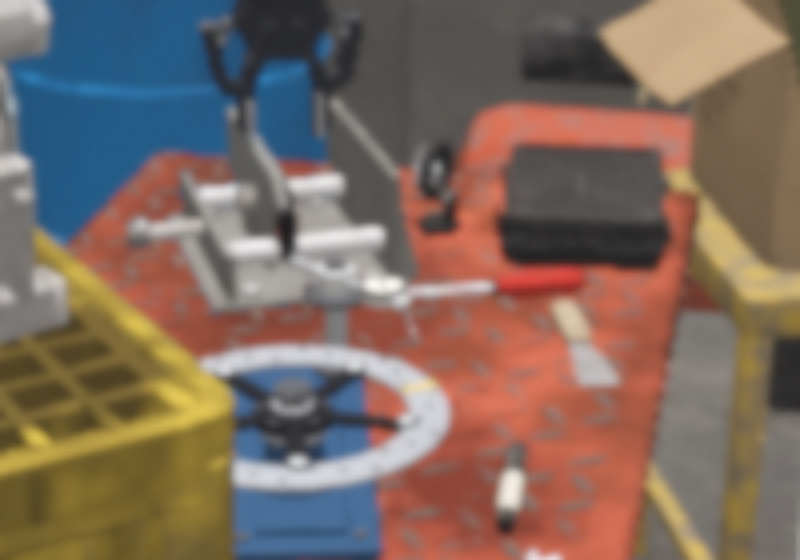

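View pics/t1z.png

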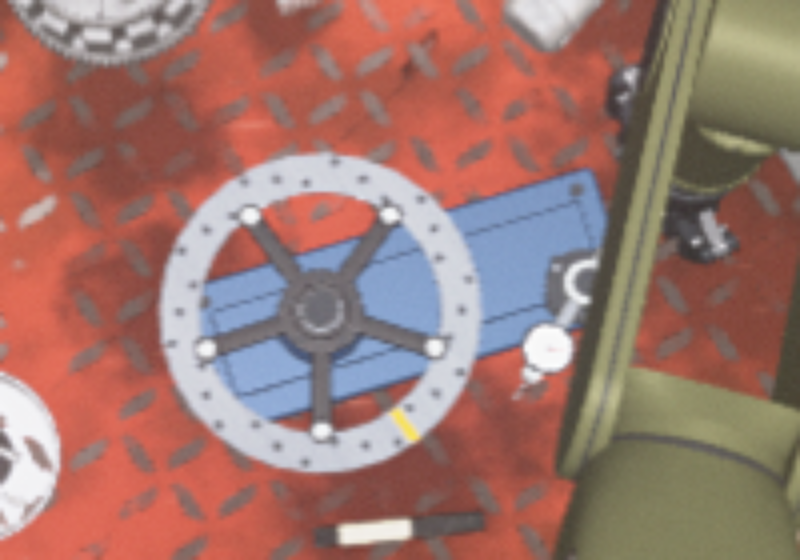

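The side view shows the two fingers (240,110) and (320,110) straddling the knob (285,225). In the top view the disc hasn't moved. I'll descend, cage the knob and swing it in.

```bash
cat >> act.py <<'E'
def kn(deg,r=.06):
    a=np.radians(deg); return Pv+r*np.array([np.cos(a),np.sin(a)])
def st(tag=""):
    s=arm.read_state(); print(tag,round(s["t"],2),np.round(s["tool_pos"],4),np.round(s["ft_force"],1),round(s["opening"],4)); return s
E
python3 - <<'E'
from act import *
R=RY(25); K=kn(-31.5)
arm.move_linear([*K,.149],R,velocity=.08); st("down")
arm.grip(.021,20); st("closed")
for i,a in enumerate(np.linspace(-31.5,-93,7)[1:]):
    arm.move_linear([*kn(a),.149],R,velocity=.06); st(round(a))
E
```

```text
down 4.45 [ 0.6051 -0.1345  0.1493] [-0.1  0.4 -1. ] 0.05
closed 4.84 [ 0.6048 -0.1344  0.1493] [-0.3  0.4 -0.2] 0.0211
-42 5.17 [ 0.5978 -0.1434  0.149 ] [-0.1 -0.1  1. ] 0.0212
-52 5.49 [ 0.59   -0.1506  0.149 ] [0.9 1.4 0.5] 0.0209
-62 5.82 [ 0.581  -0.1563  0.149 ] [-0.   0.   0.1] 0.0212
-72 6.14 [ 0.5711 -0.1603  0.149 ] [-0.2 -0.1 -0.1] 0.021
-83 6.47 [ 0.5605 -0.1625  0.149 ] [ 1.2 -0.   0.3] 0.021
-93 6.79 [ 0.5498 -0.1629  0.149 ] [-0.  -1.1  0.1] 0.0211
```

```bash
python3 - <<'E'
from act import *
R=RY(25)
for a in np.arange(-95,-109,-2):
    arm.move_linear([*kn(a),.149],R,velocity=.02); s=st(a)
    if np.hypot(*s["ft_force"][:2])>7: break
arm.dwell(.3);st("dw")
cam("side","s2");cam("top","t2")
for n in("s2","t2"):
    a=cv2.imread(f"pics/{n}.png")[120:260,200:400]; cv2.imwrite(f"pics/{n}z.png",cv2.resize(a,None,fx=4,fy=4))
E
```

```text
-95 7.05 [ 0.5483 -0.1628  0.149 ] [ 0.6  0.7 -0.8] 0.0209
-97 7.31 [ 0.5461 -0.1625  0.149 ] [-0.8  0.1 -0.8] 0.0211
-99 7.57 [ 0.5439 -0.1622  0.149 ] [-0.8  0.5 -0.2] 0.0212
-101 7.83 [ 0.5419 -0.1618  0.149 ] [-1.4  0.5  0.2] 0.0206
-103 8.08 [ 0.5398 -0.1614  0.149 ] [-0.8  0.1 -0.9] 0.0213
-105 8.34 [ 0.5378 -0.1609  0.149 ] [ 0.1 -0.8  0.1] 0.021
-107 8.6 [ 0.5358 -0.1603  0.149 ] [-0.1  1.   0.4] 0.0211
dw 8.9 [ 0.536  -0.1604  0.149 ] [ 0.4 -0.4 -0.4] 0.0209
```

View pics/t2z.png

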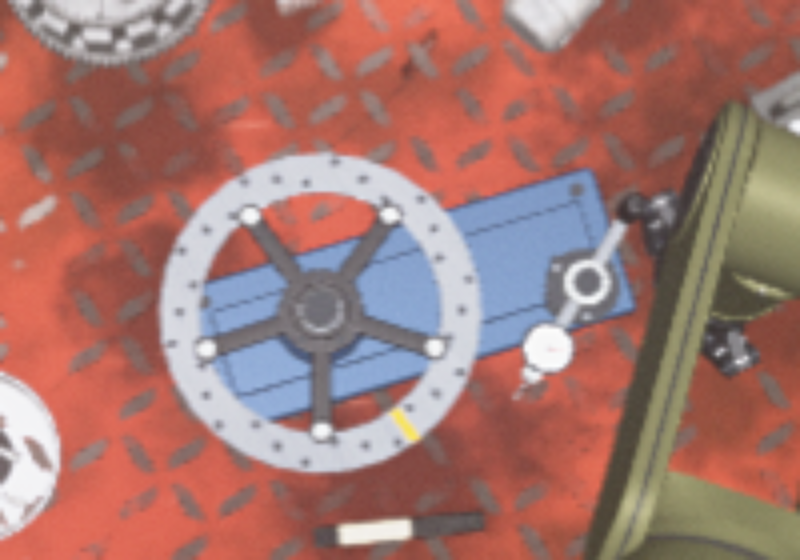

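```bash
python3 - <<'E'
import cv2
a=cv2.imread("pics/s2.png")[110:240,220:360]; cv2.imwrite("pics/s2y.png",cv2.resize(a,None,fx=5,fy=5))
E
```

```text
(no output)
```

View pics/s2y.png

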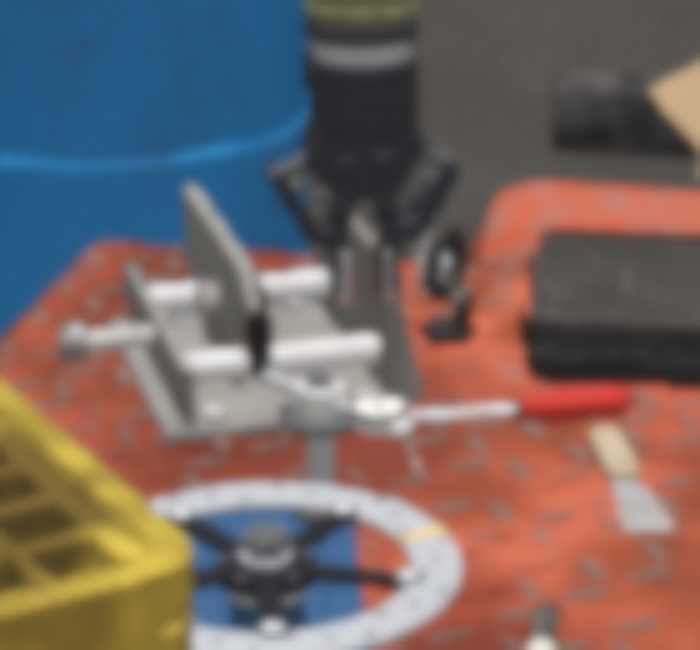

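```bash
python3 - <<'E'
from act import *
for nm,X in(("tcp",[.536,-.1604,.149]),("tip",[.536,-.1604,.130]),("knob",[.605,-.134,.1445]),("knobtop",[.605,-.134,.1605]),("piv",[*Pv,.13]),("disc",[*C,.0855])):
    for n in("side","top"): 
        p=proj(n,X); print(nm,n,p,"sidezoom",(p-[220,110])*5 if n=="side" else (p-[200,120])*4)
E
```

```text
tcp side [292.33139922 175.01890047] sidezoom [361.6569961  325.09450235]
tcp top [367.65933536 195.03173478] sidezoom [670.63734142 300.12693914]
tip side [292.35060662 180.134824  ] sidezoom [361.7530331  350.67412002]
tip top [366.50169015 195.78547659] sidezoom [666.00676061 303.14190635]
knob side [271.11836762 177.43987478] sidezoom [255.59183811 337.19937392]
knob top [357.32808499 171.58622551] sidezoom [629.31233994 206.34490203]
knobtop side [271.01739986 173.0888002 ] sidezoom [255.08699929 315.44400098]
knobtop top [358.2034903  170.67851378] sidezoom [632.81396118 202.7140551 ]
piv side [283.56257118 185.84399188] sidezoom [317.81285588 379.2199594 ]
piv top [346.59180003 190.19168158] sidezoom [586.3672001  280.76672632]
disc side [272.5926445  223.05993868] sidezoom [262.9632225  565.29969338]
disc top [279.59735636 197.45520199] sidezoom [318.38942544 309.82080796]
```

```bash
python3 - <<'E'
from act import *
im,d=arm.get_image("side")
for v in range(140,192,3):
    o=[]
    for u in range(276,306,3):
        if d[v,u]>0:
            oo,r=ray("side",u,v);P=oo+r*d[v,u]; o.append(f"({P[0]:.2f},{P[1]:.2f},{P[2]:.2f})")
        else:o.append("--")
    print(v,*o)
a=im[130:200,255:325,::-1]; cv2.imwrite("pics/s3.png",cv2.resize(a,None,fx=8,fy=8,interpolation=cv2.INTER_NEAREST))
E
```

```text
140 (1.00,-1.71,-0.21) (0.99,-1.75,-0.22) (0.57,-0.14,0.28) (0.56,-0.14,0.28) (0.55,-0.15,0.28) (0.54,-0.15,0.28) (0.53,-0.15,0.28) (0.52,-0.15,0.28) (0.51,-0.16,0.28) (0.50,-0.17,0.27)
143 (0.59,-0.14,0.27) -- (0.57,-0.14,0.27) (0.56,-0.14,0.27) (0.54,-0.13,0.27) (0.53,-0.14,0.27) (0.53,-0.15,0.27) (0.52,-0.14,0.27) (0.51,-0.16,0.27) (0.91,-2.17,-0.37)
146 (0.58,-0.12,0.26) (0.58,-0.13,0.26) (1.07,-2.15,-0.40) (0.56,-0.14,0.26) (0.55,-0.14,0.26) (0.54,-0.14,0.26) (0.53,-0.15,0.26) (0.52,-0.15,0.26) (0.51,-0.17,0.25) (0.90,-2.16,-0.39)
149 (0.58,-0.12,0.25) (0.57,-0.13,0.25) (1.07,-2.17,-0.43) (0.56,-0.16,0.24) (0.54,-0.13,0.25) (0.54,-0.15,0.25) (0.53,-0.16,0.24) (0.52,-0.15,0.25) (0.93,-2.18,-0.42) (0.50,-0.18,0.24)
152 (1.00,-1.71,-0.30) (0.57,-0.13,0.24) (1.08,-2.17,-0.45) (0.65,-0.52,0.11) (0.55,-0.15,0.24) (1.00,-2.18,-0.45) (0.97,-2.13,-0.43) (0.52,-0.15,0.24) (0.51,-0.15,0.24) (0.50,-0.18,0.23)
155 (1.00,-1.71,-0.32) (0.99,-1.75,-0.33) (0.56,-0.13,0.23) (0.56,-0.15,0.22) (0.55,-0.14,0.23) (0.61,-0.45,0.12) (0.97,-2.14,-0.46) (0.52,-0.15,0.23) (0.51,-0.16,0.22) (0.50,-0.16,0.2
[... 1516 characters left out ...]
04) (0.62,-0.35,0.04) (0.61,-0.35,0.04) (0.60,-0.36,0.04) (0.59,-0.38,0.03) (0.58,-0.37,0.04) (0.56,-0.36,0.04) (0.55,-0.35,0.05) (0.54,-0.36,0.04)
185 (0.58,-0.12,0.12) (0.64,-0.38,0.01) (0.56,-0.10,0.13) (0.55,-0.10,0.13) (0.61,-0.41,0.01) (0.60,-0.40,0.01) (0.59,-0.41,0.01) (0.56,-0.36,0.03) (0.55,-0.35,0.04) (0.54,-0.37,0.03)
188 (0.65,-0.36,0.01) (0.57,-0.10,0.12) (0.56,-0.09,0.13) (0.55,-0.09,0.13) (0.54,-0.10,0.12) (0.53,-0.10,0.12) (0.57,-0.36,0.02) (0.56,-0.36,0.02) (0.55,-0.36,0.02) (0.54,-0.36,0.02)
191 (0.57,-0.08,0.12) (0.56,-0.08,0.12) (0.56,-0.09,0.12) (0.55,-0.09,0.12) (0.53,-0.08,0.12) (0.52,-0.08,0.12) (0.51,-0.07,0.13) (0.50,-0.07,0.13) (0.49,-0.08,0.13) (0.54,-0.38,-0.00)
```

View pics/s3.png

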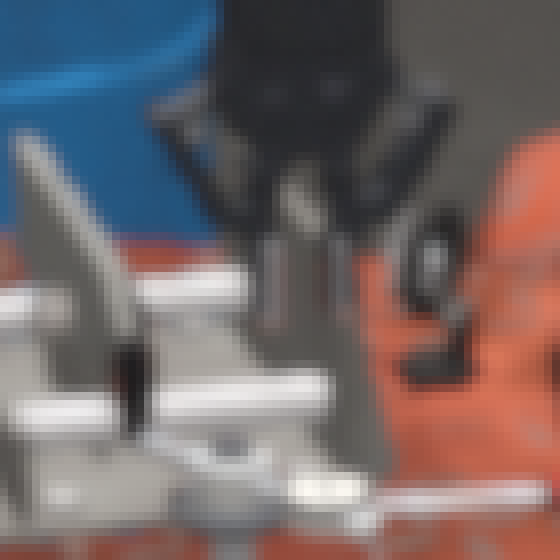

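```bash
python3 - <<'E'
from act import *
for (u,v),pt in (((261,147.5),(.605,-.134)),((280,147),(.605,-.134)),((290,170.5),(.536,-.16))):
    o,r=ray("side",u,v); k=(pt[1]-o[1])/r[1]; print(o+r*k)
R=RY(25)
arm.move_linear([.536,-.1604,.20],R,velocity=.12)
arm.grip(.05)
K=kn(-31.5)
arm.move_linear([*K,.20],R,velocity=.15)
arm.move_linear([*K,.149],R,velocity=.12)
st()
im,d=cam("side","s4")
a=im[130:200,240:310,::-1]; cv2.imwrite("pics/s4z.png",cv2.resize(a,None,fx=8,fy=8,interpolation=cv2.INTER_CUBIC))
E
```

```text
[ 0.637987   -0.134       0.25010485]
[ 0.57182576 -0.134       0.25603234]
[ 0.54409074 -0.16        0.16516092]
 11.23 [ 0.6044 -0.1346  0.1493] [0.2 0.2 1. ] 0.0502
```

View pics/s4z.png

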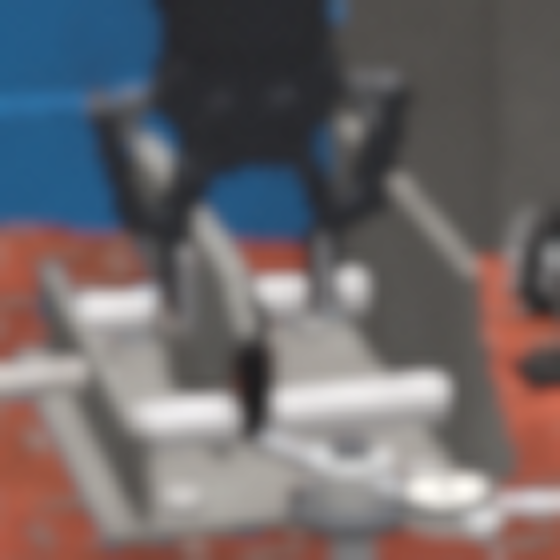

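The side view shows the fingertips at zoom y≈312, above the knob's top at y≈340. That puts the tips about 35 mm higher than the tool data implies, which explains the miss. I'll descend 30 mm more and check.

```bash
python3 - <<'E'
from act import *
R=RY(25);K=kn(-31.5)
arm.move_linear([*K,.119],R,velocity=.08)
st()
arm.grip(.020,20); s=st("cl")
im,d=cam("side","s5")
a=im[130:200,240:310,::-1]; cv2.imwrite("pics/s5z.png",cv2.resize(a,None,fx=8,fy=8,interpolation=cv2.INTER_CUBIC))
E
```

```text
11.81 [ 0.6046 -0.1343  0.1188] [-0.5 -0.5  0.5] 0.0503
cl 12.21 [ 0.6048 -0.1345  0.1193] [-0.   0.5  0.2] 0.0198
```

View pics/s5z.png

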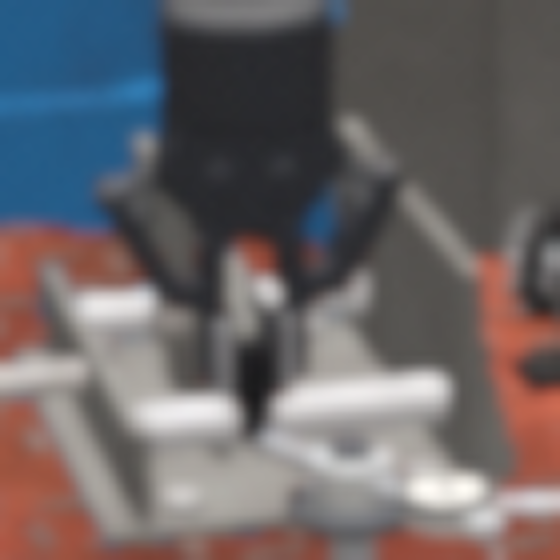

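The knob (255,375) now sits between the pads at (225,350) and (285,350), so I'll swing it in.

```bash
python3 - <<'E'
from act import *
R=RY(25)
for i,a in enumerate(np.linspace(-31.5,-93,7)[1:]):
    arm.move_linear([*kn(a),.119],R,velocity=.06); s=st(round(a))
    if np.hypot(*s["ft_force"][:2])>12: break
else:
  for a in np.arange(-95,-111,-2):
    arm.move_linear([*kn(a),.119],R,velocity=.02); s=st(a)
    if np.hypot(*s["ft_force"][:2])>7: break
arm.dwell(.25);st("dw")
im,d=cam("top","t6")
a=im[120:260,200:400,::-1]; cv2.imwrite("pics/t6z.png",cv2.resize(a,None,fx=4,fy=4,interpolation=cv2.INTER_CUBIC))
E
```

```text
-42 12.58 [ 0.5986 -0.1437  0.1193] [ 1.9 -1.2  0.2] 0.02
-52 12.91 [ 0.5903 -0.1505  0.1192] [ 1.4 -0.1 -0.2] 0.0202
-62 13.23 [ 0.5804 -0.1558  0.1188] [1.1 0.5 0.3] 0.0195
-72 13.56 [ 0.57   -0.16    0.1187] [-0.8 -0.2 -0.1] 0.0202
-83 13.88 [ 0.5597 -0.1623  0.1189] [-0.1 -0.4  1. ] 0.0202
-93 14.21 [ 0.5492 -0.1627  0.1189] [-0.2 -0.7  0. ] 0.0201
-95 14.47 [ 0.548  -0.1627  0.1189] [ 1.3 -0.7  0. ] 0.0202
-97 14.72 [ 0.5463 -0.1626  0.119 ] [ 1.5 -0.3 -0.2] 0.0201
-99 14.98 [ 0.5441 -0.1623  0.1191] [1.  0.4 0.3] 0.02
-101 15.24 [ 0.5418 -0.1618  0.1191] [ 0.5 -0.2  0.5] 0.0203
-103 15.5 [ 0.5417 -0.1616  0.1192] [ 4.4  0.7 -1.7] 0.0202
-105 15.76 [ 0.5415 -0.1614  0.1195] [ 8.9 -0.2 -4.8] 0.0206
dw 16.01 [ 0.5415 -0.1614  0.1195] [ 7.7 -0.6 -3.1] 0.0205
```

View pics/t6z.png

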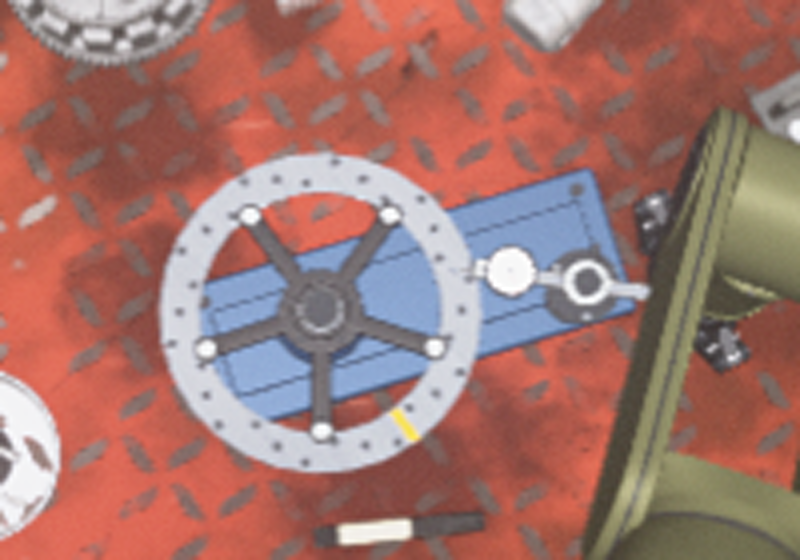

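The top view shows the gauge arm swung in, with the stylus tip at zoom (455,270) on the band and the dial at (511,272) outside the rim. Contact force rose at the stop. I'll release the knob and move over the rear-left window.

```bash
python3 - <<'E'
from act import *
R=RY(25)
P=onz("top",200+455.5/4-.4,120+270.5/4-.4,.0855);v=P[:2]-C;print("stylus",P,"r",np.linalg.norm(v),np.degrees(np.arctan2(v[1],v[0])))
P=onz("top",200+511/4-.4,120+272/4-.4,.127);v=P[:2]-Pv;print("dial",P,"r",np.linalg.norm(v),np.degrees(np.arctan2(v[1],v[0])))
arm.move_linear([*kn(-101.5),.119],R,velocity=.02); st()
arm.grip(.05); 
arm.move_linear([.5415,-.1615,.21],R,velocity=.15)
arm.grip(0.0,20)
a=np.radians(142.8); W=C+.06*np.array([np.cos(a),np.sin(a)])
arm.movep([*W,.21],RY(15)); st("above")
arm.move_linear([*W,.115],RY(15),velocity=.12)
for n in("side","top"):
    im,d=cam(n,n+"7"); a=im[120:260,200:360,::-1]; cv2.imwrite(f"pics/{n}7z.png",cv2.resize(a,None,fx=4,fy=4,interpolation=cv2.INTER_CUBIC))
st()
E
```

```text
stylus [ 0.56993393 -0.01051701  0.0855    ] r 0.10542387091661594 -74.3529571123454
dial [ 0.56259635 -0.04771157  0.127     ] r 0.05603172118155277 80.65708513186918
 16.39 [ 0.5417 -0.1617  0.119 ] [3.8 0.9 0.3] 0.0197
above 19.21 [0.4942 0.1267 0.2101] [0.2 0.2 0.3] -0.0003
 20.25 [0.4946 0.1273 0.1159] [0.3 0.4 0.2] 0.0
```

View pics/top7z.png

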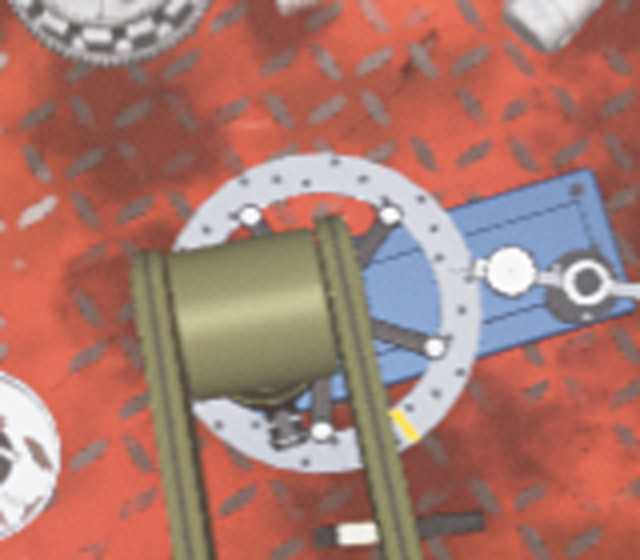

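View pics/side7z.png

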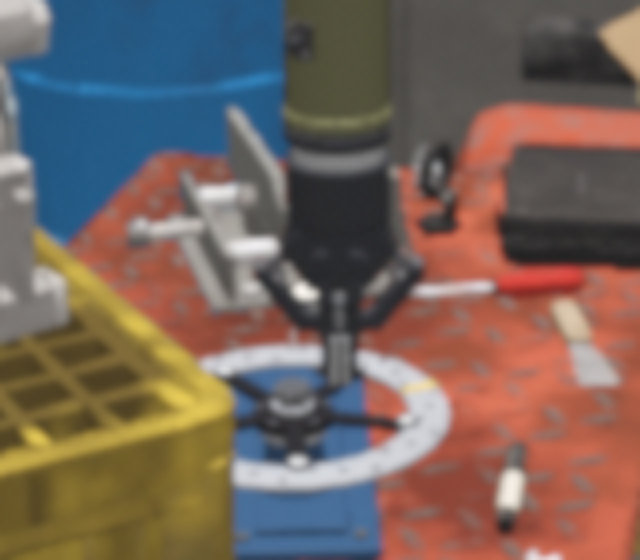

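```bash
python3 - <<'E'
from act import *
for z in(.115,.12,.125,.13,.135): print(z,(proj("side",[.4945,.1273,z])-[200,120])*4)
im=cv2.imread("pics/side7.png")[190:225,260:310]; cv2.imwrite("pics/s7y.png",cv2.resize(im,None,fx=14,fy=14,interpolation=cv2.INTER_CUBIC))
E
```

```text
0.115 [338.55796698 404.10921683]
0.12 [338.49028322 398.02556016]
0.125 [338.42236172 391.92334684]
0.13 [338.35420174 385.80253487]
0.135 [338.28580252 379.66308253]
```

View pics/s7y.png

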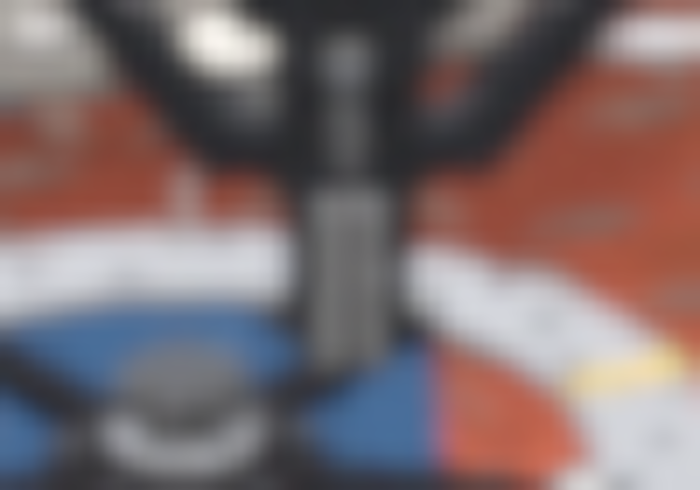

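```bash
cat >> act.py <<'E'
def wp(deg,r=.061,z=.047):
    a=np.radians(deg); return [*(C+r*np.array([np.cos(a),np.sin(a)])),z]
E
python3 - <<'E'
from act import *
R=RY(15)
for z in(.08,.060,.047):
    arm.move_linear(wp(142.8,.061,z),R,velocity=.08); s=st(z)
    if np.linalg.norm(s["ft_force"])>5: break
else:
    arm.move_linear(wp(157),R,velocity=.025); st()
    arm.move_linear(wp(180),R,velocity=.04); st()
for n in("side","top"):
    im,d=cam(n,n+"8"); a=im[120:260,200:360,::-1]; cv2.imwrite(f"pics/{n}8z.png",cv2.resize(a,None,fx=4,fy=4,interpolation=cv2.INTER_CUBIC))
st()
E
```

```text
0.08 20.84 [0.493  0.1279 0.08  ] [ 0.  -0.2  0.6] -0.0001
0.06 21.24 [0.4928 0.1279 0.06  ] [ 0.4 -0.6  0.2] 0.0001
0.047 21.55 [0.4927 0.1278 0.0469] [-0.3  0.  -0.1] 0.0003
 22.3 [0.4854 0.1148 0.0471] [-0.7 -0.3 -0.4] 0.0002
 23.06 [0.4798 0.0904 0.0469] [ 0.5 -0.2 -0.9] 0.0003
 23.16 [0.4799 0.0907 0.0468] [ 0.2 -0.5 -0.2] -0.0002
```

View pics/top8z.png

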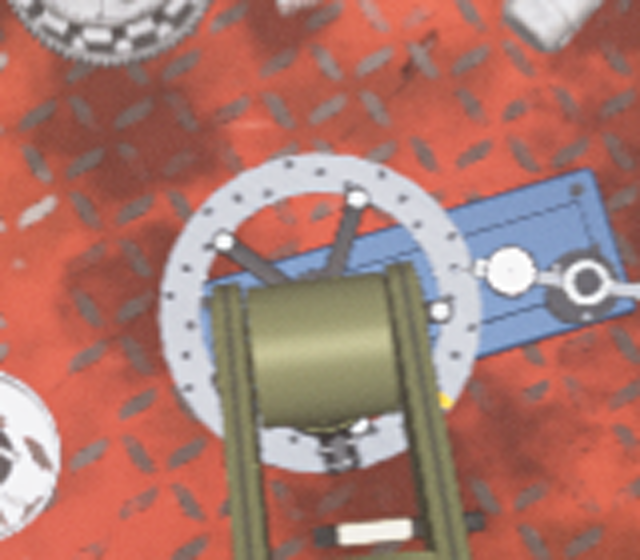

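View pics/side8z.png

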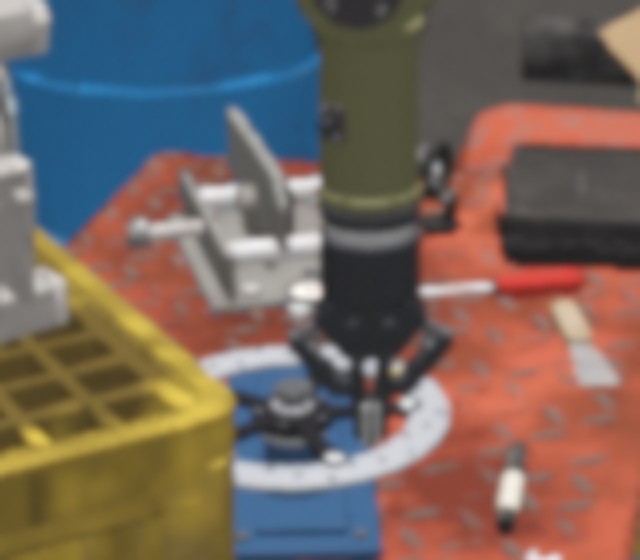

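The disc turned with the finger. The visible bolts are at zoom (357,198), (224,241), (440,312) and (362,426), and the mark is at (446,400). I'll calibrate the lead angle from these.

```bash
cat >> act.py <<'E'
def ang(u,v,z=.0875):
    P=onz("top",u,v,z)[:2]-C; return np.degrees(np.arctan2(P[1],P[0])),np.linalg.norm(P)
E
python3 - <<'E'
from act import *
for u,v in((357,198),(224,241),(440,312),(362,426)):
    a,r=ang(200+u/4-.4,120+v/4-.4); print(a,a%72,r)
im=cv2.imread("pics/top0.png")
for u,v in((188,145),(362,144),(132,311),(418,309),(277,413)):
    a,r=ang(225+u/5-.4,145+v/5-.4); print(a,a%72,r)
E
```

```text
-19.278813077702615 52.721186922297385 0.08923730756744859
52.4162007938573 52.4162007938573 0.08857594164717975
-91.67448463664752 52.32551536335248 0.08899972168007317
-161.29988325483757 54.70011674516243 0.09064611937186745
34.753171845147364 34.753171845147364 0.08810034769748586
-37.06327924549177 34.93672075450823 0.08866343982107074
107.06117704098125 35.06117704098125 0.08912936978150279
-108.85803007797227 35.14196992202773 0.08884764452179385
179.48874281021787 35.48874281021787 0.08843485785055008
```

Lead at this contact is about 16°, close to the prediction. I'll run the turn now, stopping about 10° short to measure.

```bash
python3 - <<'E'
from act import *
R=RY(15)
for a in list(range(205,566,30))+[574]:
    arm.move_linear(wp(a),R,velocity=.042); s=st(a)
    if np.linalg.norm(s["ft_force"])>14: print("STOP");break
arm.dwell(.1)
im,d=cam("top","t9"); a=im[120:260,200:360,::-1]; cv2.imwrite(f"pics/t9z.png",cv2.resize(a,None,fx=4,fy=4,interpolation=cv2.INTER_CUBIC))
E
```

```text
205 23.93 [0.4862 0.0646 0.0469] [-0.2 -0.3  0.3] -0.0001
235 24.83 [0.5066 0.0407 0.0469] [-1.   0.9 -0.3] -0.0001
265 25.73 [0.5373 0.0299 0.0472] [-0.3 -0.1 -0.2] -0.0002
295 26.63 [0.5684 0.0357 0.0472] [-0.2 -1.1 -0.6] 0.0002
325 27.53 [0.5926 0.0564 0.0473] [-0.4 -0.2  0.7] -0.0001
355 28.43 [0.6029 0.0864 0.0472] [ 0.1 -0.3  0.1] -0.0002
385 29.33 [0.5967 0.1175 0.047 ] [-0.3  0.1 -0.2] 0.0001
415 30.23 [0.5761 0.1415 0.047 ] [0.9 1.1 0.9] -0.0002
445 31.13 [0.5456 0.152  0.0467] [-0.1  0.6  0.1] 0.0004
475 32.03 [0.5144 0.1462 0.0468] [ 0.5  0.5 -0.3] 0.0003
505 32.93 [0.4904 0.1256 0.0468] [-0.8  0.5 -0.7] -0.0001
535 33.83 [0.48   0.0957 0.0469] [-0.3 -0.  -0.2] -0.0004
565 34.73 [0.4863 0.0646 0.047 ] [0.1 0.3 0.2] 0.0002
574 35.11 [0.491  0.0566 0.047 ] [ 1.2 -0.5  0.1] 0.0002
```

View pics/t9z.png

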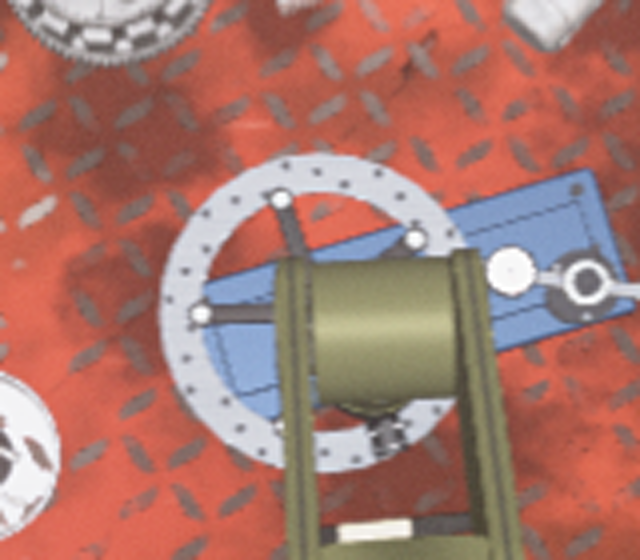

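Bolts are visible at zoom (282,200), (414,239) and (202,314), the gauge arm is still swung in, and the mark is hidden by the forearm.

```bash
python3 - <<'E'
from act import *
for u,v in((282,200),(414,239),(202,314)):
    a,r=ang(200+u/4-.4,120+v/4-.4); print(a,a%72,r)
E
```

```text
17.498170697441118 17.498170697441118 0.08799767593343466
-53.59350279045975 18.406497209540248 0.0883905840052218
90.13522358479375 18.13522358479375 0.08743809073316032
```

```bash
python3 - <<'E'
from act import *
R=RY(15)
arm.move_linear(wp(589),R,velocity=.025); st()
arm.dwell(.4)
im,d=cam("top","t10"); a=im[120:260,200:360,::-1]; cv2.imwrite(f"pics/t10z.png",cv2.resize(a,None,fx=4,fy=4,interpolation=cv2.INTER_CUBIC))
E
```

```text
36.04 [0.5018 0.0445 0.047 ] [-1.2 -0.2 -0.8] -0.0001
```

View pics/t10z.png

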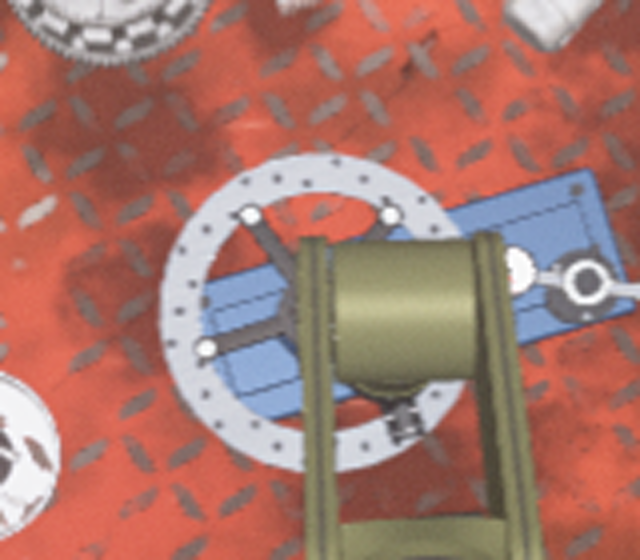

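The bolts are back at (250,215), (390,215) and (206,348), the same places as at the start. That means 432° of turn, with the mark about 1.5° from nominal. I'll back off, lift out and check.

```bash
python3 - <<'E'
from act import *
R=RY(15)
arm.move_linear(wp(584),R,velocity=.03)
arm.move_linear(wp(584,z=.21),R,velocity=.15); st()
arm.grip(.05)
arm.movep([.5415,-.1615,.21],RY(25)); st()
im,d=cam("top","t11"); 
y=yellow(im); print(y,ang(y[0],y[1],.0855))
a=im[120:260,200:400,::-1]; cv2.imwrite(f"pics/t11z.png",cv2.resize(a,None,fx=4,fy=4,interpolation=cv2.INTER_CUBIC))
E
```

```text
38.05 [0.4969 0.0486 0.2091] [-1.2 -0.1 -0.3] -0.0001
 39.45 [ 0.5411 -0.1607  0.2098] [0.5 0.3 0.2] 0.05
(313.4, 186.4, 15.0) (np.float64(-73.03912267591491), np.float64(0.10597497888321299))
```

View pics/t11z.png

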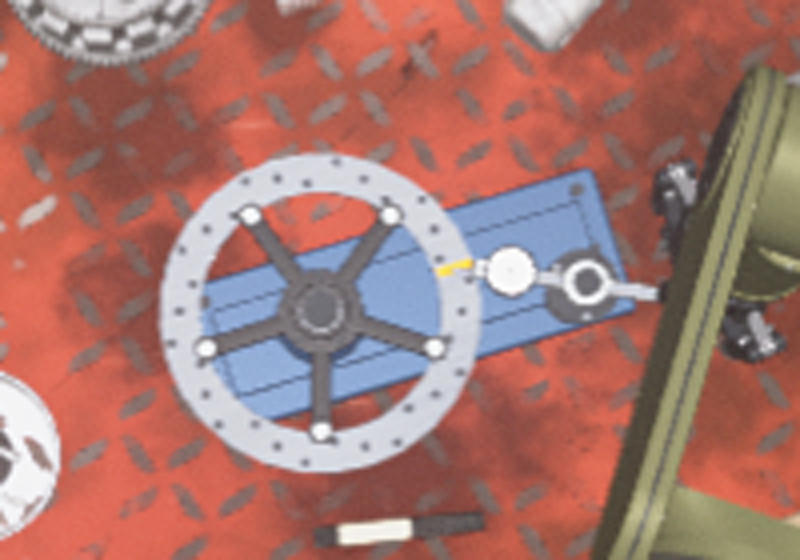

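The mark at (455,268) lies under the stylus at -73.0°, against -74.4° for the stylus (0.025 rad off). Now I'll swing the arm back out.

```bash
python3 - <<'E'
from act import *
R=RY(25)
arm.move_linear([*kn(-101),.119],R,velocity=.12); st()
arm.grip(.020,20); st("cl")
for a in np.linspace(-101,-31,8)[1:]:
    arm.move_linear([*kn(a),.119],R,velocity=.06); s=st(round(a))
    if np.hypot(*s["ft_force"][:2])>14: break
else:
  for a in np.arange(-29,-15,2):
    arm.move_linear([*kn(a),.119],R,velocity=.02); s=st(a)
    if np.hypot(*s["ft_force"][:2])>6: break
p=arm.read_state()["tool_pos"]; v=p[:2]-Pv; a=np.degrees(np.arctan2(v[1],v[0]));print("ang",a)
arm.move_linear([*kn(a-1),.119],R,velocity=.02)
arm.grip(.05); st()
p=arm.read_state()["tool_pos"]
arm.move_linear([p[0],p[1],.22],R,velocity=.15)
arm.movep([.42,-.40,.30],R); st()
im,d=cam("top","t12"); cam("side","s12")
y=yellow(im); print(y,ang(y[0],y[1],.0855))
a=im[120:260,200:400,::-1]; cv2.imwrite(f"pics/t12z.png",cv2.resize(a,None,fx=4,fy=4,interpolation=cv2.INTER_CUBIC))
E
```

```text
40.41 [ 0.5427 -0.1618  0.1197] [-0.6 -0.6 -0.4] 0.0501
cl 40.81 [ 0.5422 -0.162   0.1194] [-0.2 -1.3 -0.4] 0.0195
-91 41.13 [ 0.5532 -0.1632  0.1189] [-0.7  0.   0.5] 0.0197
-81 41.46 [ 0.5634 -0.1619  0.1189] [-0.2  0.1 -0.5] 0.0199
-71 41.78 [ 0.5734 -0.1591  0.119 ] [ 0.  -0.4  1.1] 0.0199
-61 42.11 [ 0.5832 -0.1548  0.119 ] [-0.1  0.3  0.1] 0.02
-51 42.43 [ 0.592 -0.149  0.119] [-0.3  0.2 -0.6] 0.0203
-41 42.76 [ 0.5994 -0.1417  0.119 ] [-0.8  0.2  0. ] 0.02
-31 43.08 [ 0.6054 -0.1332  0.119 ] [0.2 0.6 0.2] 0.0203
-29 43.34 [ 0.6061 -0.1319  0.119 ] [-0.1 -0.1  0.5] 0.0199
-27 43.6 [ 0.6069 -0.1303  0.119 ] [-1.2 -0.8 -0.2] 0.0203
-25 43.86 [ 0.6079 -0.1283  0.119 ] [-1.3 -1.3  0.4] 0.0198
-23 44.12 [ 0.6088 -0.1262  0.119 ] [-0.7 -0.5 -0.5] 0.02
-21 44.38 [ 0.6094 -0.1246  0.119 ] [-1.2 -2.6  0.3] 0.0201
-19 44.63 [ 0.6091 -0.1239  0.1189] [-3.7 -6.1  0.2] 0.0201
ang -20.559242429173782
 45.32 [ 0.6094 -0.1248  0.119 ] [ 0.4 -0.2 -0.4] 0.0501
 47.43 [ 0.4205 -0.3991  0.2994] [-0.  -0.2 -1. ] 0.0501
(313.5882352941176, 186.41176470588235, 17.0) (np.float64(-73.15133552721757), np.float64(0.10649737271734352))
```

View pics/t12z.png

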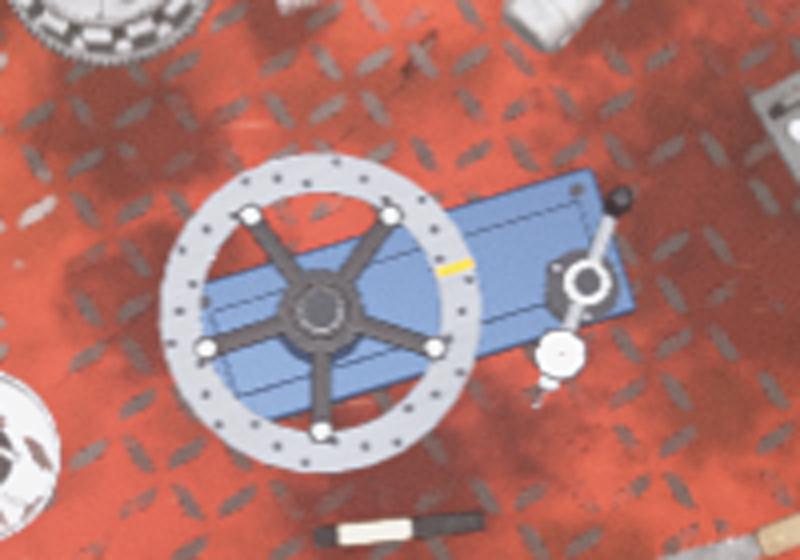

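The gauge arm is back at the outer stop with the knob at (620,200) and the dial at (560,354). The mark is at (455,268), the marker pen hasn't moved, and the gripper is clear. I'll hand the job in.

```bash
python3 - <<'E'
from act import *
a=cv2.imread("pics/top0.png");b=cv2.imread("pics/t12.png")
print(cv2.absdiff(a,b)[215:290,120:300].mean())
print(arm.finish_job()); 
E
```

```text
1.7868395061728395
the job is handed in; nothing more can be done
None
```

The run-out check is done and handed in at about 47.5 s of the 72 s allowed. I swung the gauge arm in to its inner stop, turned the disc counter-clockwise until the mark came round under the stylus a second time, stopped it there, and swung the arm back out.

- **Disc:** it turned about 432° in all. The paint mark ended at −73.1°, and I measured the stylus's working place at −74.4°. The joint is therefore at about 6.31 rad, within the 0.12 rad allowed, and it did not move while the arm was swung out. Finger speed was about 11 s per turn, with three short stops: one just after contact and two near the end.
- **Gauge arm:** I felt contact at both stops (about 9 N at the inner, 7 N at the outer). The last top view shows it parked, so the joint should be near 0 rad.
- **Contact:** force readings during the turn stayed at noise level, and nothing I did touched the dial gauge.
- **Bystanders:** I compared the last top view with the first over the front-left strip of the table only, and nothing had shifted there. The screwdriver and scraper, on the right, I did not compare.

**Check that disagreed:** my first swing missed the knob. In the side view the fingertips stood about 15 mm above the reported TCP, where the tool data puts them 19 mm below it. Nothing was touched, and I measured the offset and used it for every later move.

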